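Show a polished mount to the inspection camera

ROBOT

A 7-joint arm with a two-finger parallel gripper is mounted at the origin on a cart in front of the work surface, level with it; the furniture and walls round the work are solid. World frame = base frame: x ahead of the robot, y to its left, z up, the work surface at z = 0. Lengths are in m, angles in rad, forces in N, time in s.
With the tool pointing down it reaches from about 0.4 to 0.85 m from the base axis. Payload 10.4 kg.
Tool frame: the origin (TCP) lies midway between the tips of the shut fingers; the grasp point (between the pads) lies 19 mm behind it; z points along the fingers, y is the line along which they close (so a half turn about z gives the same grasp; the last joint's range is limited). The gripper opens to 87 mm and grips with 3 to 60 N. Pads are 19 mm wide; open, the fingers measure 117 mm over their backs; the gripper's body (75 mm by 190 mm) begins 51 mm behind the grasp point.
Start: joints at [1.171, 0.332, -0.065, 1.46, 0.022, 1.35, -0.088], TCP at [0.23, -0.581, 0.223] pointing down, gripper open.
Joint ranges: [-2.6, 2.6], [-0.5, 2.12], [-1.47, 1.34], [0.16, 2.42], [-1.27, 4.41], [0.06, 2.06], [-2.6, 2.6]. Speed limits (rad/s): [2.22, 2.22, 2.79, 2.79, 3.14, 3.14, 3.14].

INTERFACE

Orientations are given as a unit quaternion [x, y, z, w].
In Python, from bench import sensors, eyes, order gives the robot as it stands.
- The arm moves only by the tool arm_command, never from a script. Its argument "steps" is a list of rows, each an object with "rot": the turn, a rotation vector about the world's x, y, z in degrees, a list of three; "slide": the shift along the world's x, y, z in m, a list of three; "grip": the opening, from 0 (shut) to 1 (fully open). A call has exactly 8 rows; each row shifts and turns the commanded pose from where the row before left it; what a row does not reach is not made up. A row lasts 1/8 s, in which the tool goes at most 62.5 mm and 10.7 degrees, less where a joint would pass 70% of its speed; a pose out of reach is approached as far as the arm can. A call with a gripper value outside its range is refused whole. The fingers move at their own pace and stop on an object; "newtons" is the grip in N (left out, the last holds). Time passes only in rows, so rows that do not move let the fingers close, or fill a call up. It gives the time, the measured TCP pose, the force, the opening and the grip force at its end, in the units of the state.
- sensors.read_state(): the state, without advancing time (a new reading comes with each control period).
- eyes.camera(name): name is "scene" or "side" or "wrist"; returns a dict with "pixels" (400x640x3 uint8, red, green, blue), "intrinsics" (3x3 intrinsics, pixels), "k1" (the pictures are not rectified: a ray, as slopes to the right and down, at radius r is drawn at 1 + k1 r^2 times it, then the intrinsics apply), "pose" (4x4, takes a point from camera to world coordinates). Camera axes: x right, y down, z forward; pixel columns grow to the right and rows downward; lengths in m; the calibration is good to about 2 mm. A picture is of the moment at which its call begins. There is no depth.
- order.close_job(): hands the job in; it is judged then, once.
Trained networks look in a picture, given as the dict that the camera call returned (one of the last four; its "shot" number tells which), for a name from the list of things; names that differ only in an ending like _2 or _b are one class to them, and where a whole thing is asked for, a point or a joint stands for the part that bears it (a point fixed in the world has none). Each returns a list of dicts, best first, with "conf" (0 to 1); they miss things now and then, are a little off and sometimes report something else, mostly with a low value. They report only what shows in the picture. A call takes as long as a camera call.
- eyes.look_for(name, picture): "bbox" ([left, top, right, bottom] in pixels, round what is visible of it).
The state is a dict: "time": time; "joint_positions": joint angles; "joint_vel": joint speeds; "joint_torque": joint torques, N m; "ee_pos": TCP position; "eef_rot": TCP orientation; "ft_force": force on the tool from outside, world axes, zero at the start; "torque": the same for the moment, N m; "width": finger opening in m; "grip_force": force on a finger pad.
Only numpy, scipy, OpenCV 4.12 (cv2) and the standard library are available. Lean on these libraries where they do the work, as an engineer would, in place of code of your own. Each camera call takes 0.05 s, during which the arm holds its last target. There are 200 camera calls.

TASK

The mounts in the round rinsing carrier sit face down under a three-armed keeper: turn the keeper anticlockwise by its bar knob until its arms stand clear between the mounts, then take the mount at the station marked by the small steel index pin by its rim and lift it straight out. Hold it up to the tilted inspection camera with its polished face towards the lens, square to it, centred on it and 60 mm in front of it, and finish while still holding it there, so the colleague at the screen can judge the polish. Do not knock the camera or the other two mounts, and leave the other things on the bench where they are.

Things in the scene. Friction and masses are not known exactly. Their poses are not given: they have to be found in the camera images.
- carrier: Round aluminium plate, 156 mm across, 12 mm thick, fixed flat on the bench at any yaw. Origin: centre of its underside, z up. Three 32 mm bores, centres 48 mm from the middle at 0, 120 and 240 degrees from its +x axis; in each a ledge 6 mm above the bench carries the edge of a mount.
- pin (a point): Top of the round dark steel index pin, 8 mm thick, standing 10 mm up from the plate near its rim, 71 mm from the middle on the carrier's +x axis. It marks the bore next to it (48 mm from the middle).
- keeper (a joint): Angle of the steel star on the carrier's middle, rad. 0: its 3 arms (9 mm wide, reaching 43.5 mm out, 24 to 27 mm above the bench) lie over the mounts and block them. Grows anticlockwise from above to a stop at 1.05, arms midway between the mounts; the mounts are free from about 0.5. Starts at 0 to 0.2; stiff (0.05 N m), stays where left.
- knob (a point): Middle of the black bar knob on the keeper, 42.5 mm above the bench, over the carrier's middle. The bar is 44 mm long (point's x axis), 12 mm thick (y) and 21 mm high (32 to 53 mm above the bench); it turns with the keeper.
- mount: The mount to show: black resin disc, 30 mm across, 16 mm high, about 30 g, in the marked bore, polished face down; its upper 10 mm stand above the plate. Origin: centre of its plain back (its upper side, 22 mm above the bench); z points out of the polished face, down at the start. Room for fingers only on the two sides along the carrier's y, not towards the knob.
- face (a point): Centre of that mount's polished face, 16 mm from its back along its z axis; same axes.
- mount_b: Second mount of the same size (30 x 16 mm) in the bore at 120 degrees, stays there. Origin at the centre of its upper side.
- mount_c: Third mount (30 x 17 mm) in the bore at 240 degrees, stays there. Origin at the centre of its upper side.
- camera_stand: Dark steel foot (100 x 85 x 10 mm) of the inspection camera, fixed on the bench, with an aluminium U-bracket whose two cheeks (88 mm over their black clamping knobs, 96 mm high) carry the camera barrel between them. Origin under the bracket, on the bench; its -x axis is the way the camera leans.
- lens (a point): Centre of the front rim of the camera, a black barrel 37 mm across and 96 mm long pointing up and towards the robot. z is the optical axis, out of the lens; it leans 20 to 35 degrees from vertical. The barrel is hinged in the bracket 85 mm above the bench, 50 mm behind this point; stiff, it stays unless pushed hard.
- focus (a point): The point 60 mm in front of the lens on its optical axis, where the centre of the polished face belongs; same axes as the lens.
- petri_dish: Shallow glass dish, 88 mm across, 15 mm high, on the bench in front of the camera; leave alone. Origin at the centre of its underside.
- lens_can: Grey screw canister with black lid, 38 mm across, 54 mm high; leave alone. Origin at the centre of its underside.
- tweezers: Steel tweezers, 136 mm long, lying on the bench; leave alone. Origin at the middle of the underside.
- slide_box: Box of glass slides, 30 x 82 x 36 mm; leave alone. Origin at the centre of its underside.
- blower: Rubber dust blower, 53 mm across, 120 mm high, beside the microscope that stands on the left (370 mm high, its eyepieces towards the robot: keep clear of it); leave alone. Origin at the centre of its underside.
- etchant_bottle: Small brown dropper bottle, 34 mm across, 102 mm high; leave alone. Origin at the centre of its underside.
- spare_mount: Loose mount lying face up on the bench right of the carrier, 30 x 15 mm; not the one to show, leave alone. Origin at the centre of its underside.

How it is judged:
By the outcome, as a careful person would: the job done as asked, in the order asked, and still so for the second after the job is handed in, while the arm keeps its last pose, push and grip.
It also fails if it takes over 54 s, if anything falls off the work surface, if the arm or the gripper's body presses on something with over 40 N, if the wrist force passes 120 N, or if a joint passes its speed limit or range.

## Working session

There is one attempt and no reset: what is moved stays moved. The work goes in short steps, Python scripts to look and compute and a tool call to move; the robot and the scene stay as the last step left them, time stands still between calls to the robot, and variables do not carry over. Pictures are saved under pics/ and viewed, at most 10 in all, crops included, and the job is handed in when it is done.

Besides the shell and the picture viewer there is one more tool, called by a JSON object that holds its "api" and its "payload". arm_command: Moves the arm, as the interface text tells. Its arguments: {"type":"object","properties":{"steps":{"type":"array","items":{"type":"object","properties":{"rot":{"type":"array","items":{"type":"number"}},"slide":{"type":"array","items":{"type":"number"}},"grip":{"type":"number"}}}},"newtons":{"type":"number"}},"required":["steps"]}

```bash
mkdir -p pics; ls; cat > h.py <<'E'
import numpy as np, cv2
from bench import sensors, eyes, order
def proj(p,c):
    T=np.linalg.inv(c["pose"]); q=(T[:3,:3]@np.atleast_2d(p).T).T+T[:3,3]
    s=q[:,:2]/q[:,2:]; r2=(s**2).sum(1,keepdims=True); s=s*(1+c["k1"]*r2)
    K=np.array(c["intrinsics"]); return s@K[:2,:2].T+K[:2,2]
def ray(uv,c):
    K=np.array(c["intrinsics"]); d=np.linalg.solve(K,np.array([uv[0],uv[1],1.]))[:2]; s=d.copy()
    for _ in range(30): s=d/(1+c["k1"]*(s@s))
    P=np.array(c["pose"]); return P[:3,3],P[:3,:3]@np.array([s[0],s[1],1])
def onz(uv,c,z):
    o,d=ray(uv,c); return o+d*(z-o[2])/d[2]
E
python3 - <<'E'
from h import *
s=sensors.read_state(); print(s["time"],s["ee_pos"],s["eef_rot"])
P=[]
for n in ["scene","side"]:
    c=eyes.camera(n); cv2.imwrite(f"pics/{n}0.png",c["pixels"][:,:,::-1]); print(n,np.round(c["pose"],3).tolist(),c["k1"])
    for t in ["carrier","pin","knob","mount","camera_stand","lens","petri_dish","lens_can","slide_box","spare_mount","etchant_bottle","blower","tweezers"]:
        print(t,[(np.round(b["bbox"]).tolist(),round(b["conf"],2)) for b in eyes.look_for(t,c)[:4]])
E
```

```text
pics
0.0 [ 0.22983564 -0.58077885  0.22176328] [ 9.82301303e-01  1.87306278e-01 -1.62218737e-04 -6.93859978e-04]
scene [[0.9, -0.336, 0.277, 0.104], [-0.436, -0.682, 0.587, -0.894], [-0.008, -0.649, -0.761, 1.27], [0.0, 0.0, 0.0, 1.0]] 0.015358770122064729
carrier []
pin [([305.0, 218.0, 354.0, 257.0], 0.75), ([319.0, 143.0, 336.0, 162.0], 0.36)]
knob [([305.0, 220.0, 348.0, 259.0], 0.74), ([320.0, 227.0, 338.0, 245.0], 0.66), ([341.0, 226.0, 343.0, 237.0], 0.57)]
mount [([337.0, 224.0, 344.0, 239.0], 0.64), ([321.0, 246.0, 333.0, 251.0], 0.61), ([313.0, 223.0, 320.0, 234.0], 0.48)]
camera_stand [([314.0, 149.0, 344.0, 180.0], 0.63), ([370.0, 312.0, 383.0, 333.0], 0.22)]
lens []
petri_dish [([267.0, 186.0, 288.0, 208.0], 0.87)]
lens_can [([270.0, 153.0, 276.0, 171.0], 0.66)]
slide_box [([289.0, 138.0, 309.0, 159.0], 0.51)]
spare_mount []
etchant_bottle [([370.0, 310.0, 383.0, 333.0], 0.72)]
blower [([306.0, 218.0, 350.0, 259.0], 0.64), ([270.0, 134.0, 279.0, 154.0], 0.54)]
tweezers []
side [[-0.95, -0.114, 0.289, 0.154], [-0.311, 0.389, -0.867, 1.03], [-0.014, -0.914, -0.405, 0.623], [0.0, 0.0, 0.0, 1.0]] -0.029007723027934158
carrier [([298.0, 212.0, 352.0, 243.0], 0.59), ([246.0, 260.0, 257.0, 279.0], 0.57)]
pin [([298.0, 212.0, 348.0, 240.0], 0.73)]
knob [([314.0, 213.0, 338.0, 231.0], 0.45)]
mount [([322.0, 230.0, 332.0, 235.0], 0.58), ([336.0, 218.0, 344.0, 224.0], 0.52)]
camera_stand [([245.0, 264.0, 255.0, 275.0], 0.5)]
lens [([279.0, 287.0, 297.0, 315.0], 0.46)]
petri_dish []
lens_can [([277.0, 286.0, 294.0, 313.0], 0.83), ([252.0, 304.0, 260.0, 343.0], 0.2)]
slide_box []
spare_mount [([367.0, 198.0, 372.0, 200.0], 0.37)]
etchant_bottle []
blower [([249.0, 294.0, 262.0, 341.0], 0.63)]
tweezers [([297.0, 300.0, 344.0, 336.0], 0.52)]
```

```bash
python3 - <<'E'
import cv2
for n,(l,t,r,b) in dict(scene=(230,110,430,260),side=(220,190,420,340)).items():
    i=cv2.imread(f"pics/{n}0.png")[t:b,l:r]; cv2.imwrite(f"pics/{n}0c.png",cv2.resize(i,None,fx=4,fy=4,interpolation=cv2.INTER_CUBIC))
E
```

```text
(no output)
```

View pics/scene0c.png

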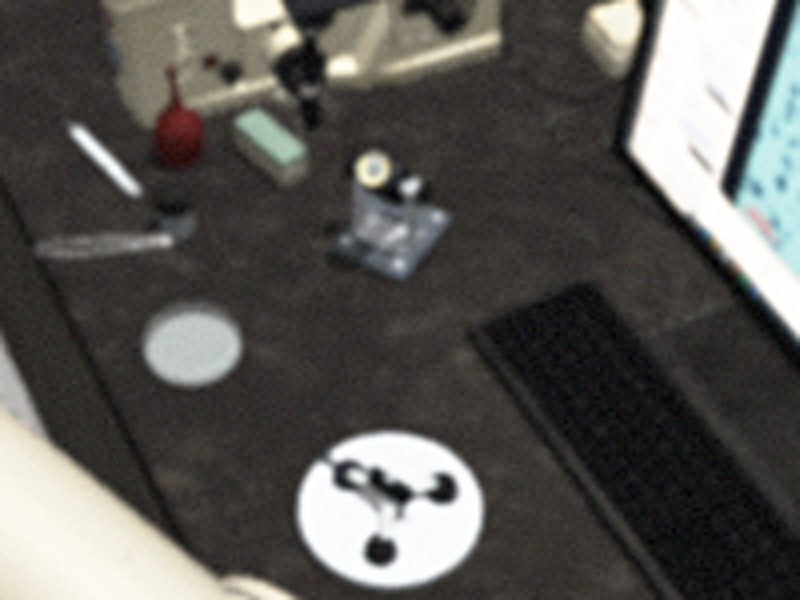

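View pics/side0c.png

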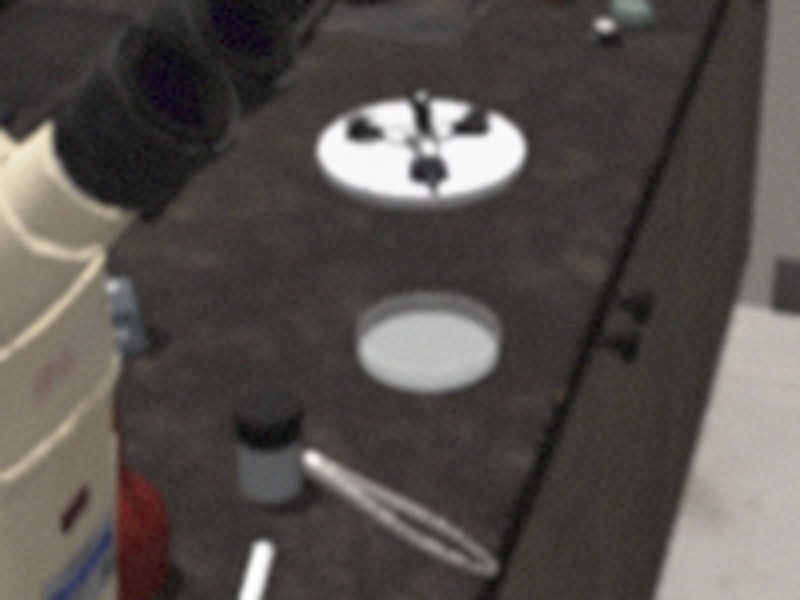

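The scene view shows the white carrier centred at about px (328,237), with the pin at its upper left (312,225) beside the left mount. The inspection camera's lens is at about (323,152) and the dish at (278,196). The side view agrees: the pin is by the nearest mount.

```bash
python3 - <<'E'
from h import *
a=eyes.camera("scene"); b=eyes.camera("side")
A=lambda u,v:(230+u/4,110+v/4); B=lambda u,v:(220+u/4,190+v/4)
print("carrier",onz(A(391,510),a,.012),onz(B(421,148),b,.012))
print("pin",onz(A(328,460),a,.022),onz(B(433,185),b,.022))
print("mountA",onz(A(348,473),a,.022),onz(B(428,168),b,.022))
print("lens",onz(A(374,168),a,.13), "can",onz(A(178,215),a,.03),"dish",onz(A(192,346),a,.008),"foot corners",[onz(A(*p),a,.01)[:2].round(3) for p in[(450,217),(402,278),(335,243)]])
print("bott",onz((376,332),a,0),"slide",onz(A(268,140),a,.036),"blower",onz(A(180,160),a,0),"micro eyepiece",onz(A(300,120),a,.3))
E
```

```text
carrier [ 0.51118047 -0.12175881  0.012     ] [ 0.50857987 -0.10676126  0.012     ]
pin [ 0.48235892 -0.05625745  0.022     ] [ 0.47738073 -0.03507918  0.022     ]
mountA [ 0.49195238 -0.07659395  0.022     ] [ 0.48842634 -0.05902727  0.022     ]
lens [0.63130512 0.1536725  0.13      ] can [0.47601926 0.271859   0.03      ] dish [0.42931518 0.1284357  0.008     ] foot corners [array([0.723, 0.168]), array([0.644, 0.116]), array([0.606, 0.187])]
bott [ 0.49030247 -0.48135205  0.        ] slide [0.59652366 0.32404807 0.036     ] blower [0.51705996 0.37259712 0.        ] micro eyepiece [0.52385655 0.07326465 0.3       ]
```

{"api": "arm_command", "payload": {"steps": [{"slide": [0.016, 0.03, 0.007], "grip": 1}, {"slide": [0.016, 0.03, 0.007], "grip": 1}, {"slide": [0.016, 0.03, 0.007], "grip": 1}, {"slide": [0.016, 0.03, 0.007], "grip": 1}, {"slide": [0.016, 0.03, 0.007], "grip": 1}, {"slide": [0.016, 0.03, 0.007], "grip": 1}, {"slide": [0.016, 0.03, 0.007], "grip": 1}, {"slide": [0.016, 0.03, 0.007], "grip": 1}]}}

```text
schema error: expected keys rot, slide, grip
```

{"api": "arm_command", "payload": {"steps": [{"slide": [0.016, 0.03, 0.0], "grip": 1}, {"slide": [0.016, 0.03, 0.0], "grip": 1}, {"slide": [0.016, 0.03, 0.0], "grip": 1}, {"slide": [0.016, 0.03, 0.0], "grip": 1}, {"slide": [0.016, 0.03, 0.0], "grip": 1}, {"slide": [0.016, 0.03, 0.0], "grip": 1}, {"slide": [0.016, 0.03, 0.0], "grip": 1}, {"slide": [0.016, 0.03, 0.0], "grip": 1}]}}

```text
schema error: expected keys rot, slide, grip
```

```bash
python3 - <<'E'
from h import *
from scipy.spatial.transform import Rotation as R
c=eyes.camera("wrist"); s=sensors.read_state(); print(s["time"],s["ee_pos"],s["eef_rot"])
Rt=R.from_quat(s["eef_rot"]).as_matrix(); P=np.array(c["pose"]); print("cam in tool",Rt.T@(P[:3,3]-s["ee_pos"]),(Rt.T@P[:3,:3]).round(3), c["intrinsics"])
cv2.imwrite("pics/w1.png",c["pixels"][:,:,::-1])
for t in ["carrier","pin","knob","mount"]:
    for b in eyes.look_for(t,c)[:4]:
        x=b["bbox"]; print(t,np.round(x),round(b["conf"],2),onz(((x[0]+x[2])/2,(x[1]+x[3])/2),c,.022 if t!="knob" else .053).round(4))
E
```

```text
1.55 [ 0.22997508 -0.58117144  0.22258039] [9.82307215e-01 1.87276620e-01 2.45732120e-05 3.68400627e-05]
cam in tool [ 0.06556667  0.00026294 -0.16297501] [[-0.    -0.97  -0.244]
 [ 1.    -0.     0.001]
 [-0.001 -0.244  0.97 ]] [[287.86744344   0.         319.0851243 ]
 [  0.         287.86744344 202.37940357]
 [  0.           0.           1.        ]]
```

View pics/w1.png

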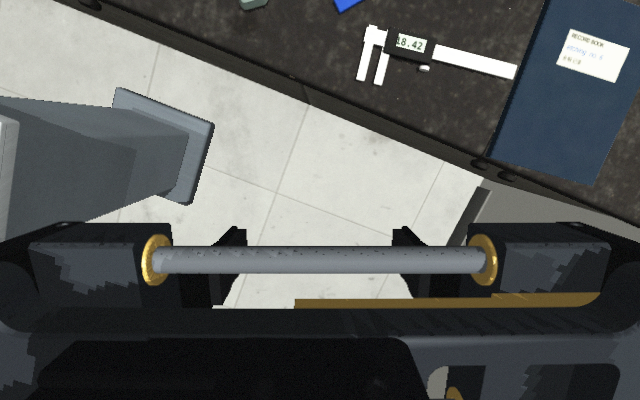

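The wrist view shows only the bench edge, because the moves were refused for lacking a rot key. I'll send them again with it.

{"api": "arm_command", "payload": {"steps": [{"rot": [0, 0, 0], "slide": [0.012, 0.027, 0.003], "grip": 1}, {"rot": [0, 0, 0], "slide": [0.012, 0.027, 0.003], "grip": 1}, {"rot": [0, 0, 0], "slide": [0.012, 0.027, 0.003], "grip": 1}, {"rot": [0, 0, 0], "slide": [0.012, 0.027, 0.003], "grip": 1}, {"rot": [0, 0, 0], "slide": [0.012, 0.027, 0.003], "grip": 1}, {"rot": [0, 0, 0], "slide": [0.012, 0.027, 0.003], "grip": 1}, {"rot": [0, 0, 0], "slide": [0.012, 0.027, 0.003], "grip": 1}, {"rot": [0, 0, 0], "slide": [0.012, 0.027, 0.003], "grip": 1}]}}

```text
time: 2.75
ee_pos: [0.3264, -0.3643, 0.2468]
eef_rot: [0.982, 0.187, 0.0, 0.0]
ft_force: [0.9, -0.1, -0.1]
width: 0.0872
grip_force: 0.0
```

{"api": "arm_command", "payload": {"steps": [{"rot": [0, 0, 0], "slide": [0.012, 0.027, 0.0], "grip": 1}, {"rot": [0, 0, 0], "slide": [0.012, 0.027, 0.0], "grip": 1}, {"rot": [0, 0, 0], "slide": [0.012, 0.027, 0.0], "grip": 1}, {"rot": [0, 0, 0], "slide": [0.012, 0.027, 0.0], "grip": 1}, {"rot": [0, 0, 0], "slide": [0.012, 0.027, 0.0], "grip": 1}, {"rot": [0, 0, 0], "slide": [0.012, 0.027, 0.0], "grip": 1}, {"rot": [0, 0, 0], "slide": [0.012, 0.027, 0.0], "grip": 1}, {"rot": [0, 0, 0], "slide": [0.012, 0.027, 0.0], "grip": 1}]}}

```text
time: 3.75
ee_pos: [0.4223, -0.1483, 0.2468]
eef_rot: [0.982, 0.187, 0.0, 0.0]
ft_force: [0.1, -0.3, -0.2]
width: 0.0866
grip_force: 0.0
```

```bash
python3 - <<'E'
from h import *
c=eyes.camera("wrist"); s=sensors.read_state(); print(s["time"],s["ee_pos"],s["eef_rot"])
cv2.imwrite("pics/w2.png",c["pixels"][:,:,::-1])
for t in ["carrier","pin","knob","mount"]:
    for b in eyes.look_for(t,c)[:4]:
        x=b["bbox"]; print(t,np.round(x),round(b["conf"],2),onz(((x[0]+x[2])/2,(x[1]+x[3])/2),c,.022 if t!="knob" else .053).round(4))
E
```

```text
3.8 [ 0.42383909 -0.14436825  0.24693068] [ 9.81892430e-01  1.89437987e-01  6.83505357e-04 -1.96300638e-04]
carrier [274.  96. 289. 122.] 0.67 [ 0.4907 -0.0702  0.022 ]
carrier [260.  44. 380. 169.] 0.65 [ 0.5115 -0.115   0.022 ]
carrier [329.  62. 352.  85.] 0.38 [ 0.5577 -0.1243  0.022 ]
carrier [287.  74. 342. 136.] 0.32 [ 0.5108 -0.108   0.022 ]
pin [260.  41. 377. 166.] 0.83 [ 0.5142 -0.1117  0.022 ]
pin [ 0.  0. 38. 33.] 0.38 [0.4758 0.267  0.022 ]
knob [285.  72. 341. 137.] 0.96 [ 0.5085 -0.1073  0.053 ]
mount [276.  95. 297. 120.] 0.76 [ 0.4944 -0.0754  0.022 ]
mount [326.  62. 346.  87.] 0.72 [ 0.5548 -0.12    0.022 ]
mount [329. 132. 352. 151.] 0.69 [ 0.4804 -0.1566  0.022 ]
mount [528. 202. 586. 225.] 0.43 [ 0.5027 -0.4818  0.022 ]
```

View pics/w2.png

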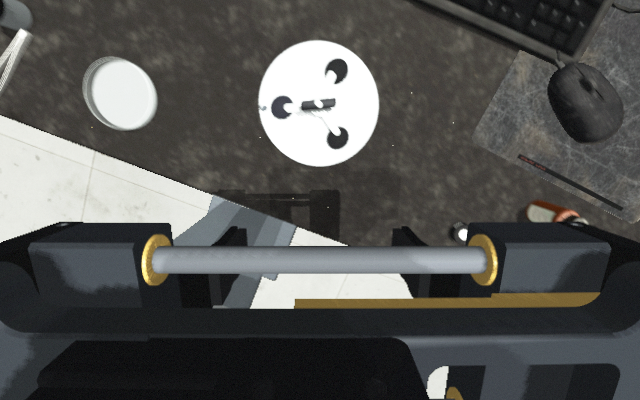

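The carrier is at px (320,103), with the pin at its left edge (262,107) and the marked mount at (282,107). The knob bar (318,104) lies roughly along the pin axis, rotated slightly.

```bash
python3 - <<'E'
from h import *
c=eyes.camera("wrist"); im=c["pixels"]
m=((im.min(2)>170)).astype(np.uint8); m[:30]=0;m[180:]=0;m[:,:245]=0;m[:,395:]=0
pts=cv2.convexHull(cv2.findNonZero(m))[:,0]
W=np.array([onz(p,c,.012)[:2] for p in pts]); (x,y),r=cv2.minEnclosingCircle(W.astype(np.float32))
A=np.c_[2*W,np.ones(len(W))]; s=np.linalg.lstsq(A,(W**2).sum(1),rcond=None)[0]; print("carrier",s[:2],np.sqrt(s[2]+s[:2]@s[:2]))
C=s[:2]
for uv in [(282,107),(338,72),(338,138)]:
    d=onz(uv,c,.022)[:2]-C; print(np.linalg.norm(d),np.degrees(np.arctan2(d[1],d[0])))
d=onz((262,107),c,.022)[:2]-C; print("pin",np.linalg.norm(d),np.degrees(np.arctan2(d[1],d[0])))
k=cv2.resize(im[35:175,245:395],None,fx=4,fy=4,interpolation=cv2.INTER_CUBIC); cv2.imwrite("pics/w2c.png",k[:,:,::-1])
E
```

```text
carrier [ 0.51077226 -0.11857277] 0.08001616648448694
0.050518318587414186 111.35415232911467
0.046862690716323735 -4.72801516312308
0.04457816732178631 -128.8928367506992
pin 0.07621718207470217 111.38978110577472
```

View pics/w2c.png

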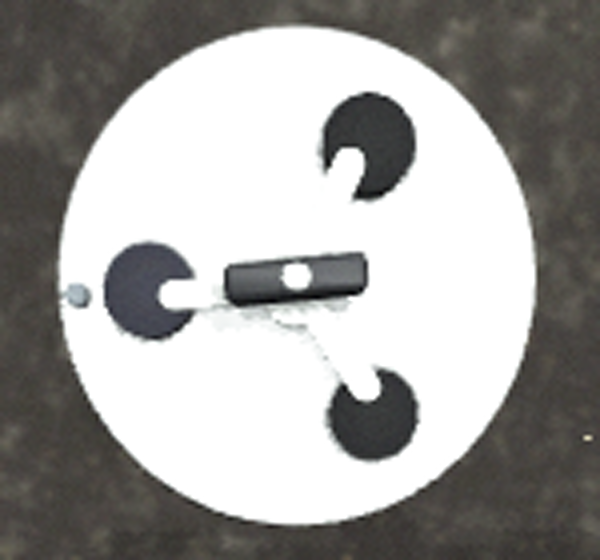

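```bash
python3 - <<'E'
from h import *
from scipy.optimize import least_squares
c=eyes.camera("wrist"); s=sensors.read_state()
f=lambda u,v:np.array([245+u/4,35+v/4])
M=[f(150,290),f(369,146),f(373,414)]
obs=np.array(M+[f(77,295),f(296,276)])
def cand(x,perm):
    a=x[2]; e=lambda t,r,z:[x[0]+r*np.cos(t),x[1]+r*np.sin(t),z]
    return np.array([e(a,.048,.022),e(a+perm*2.0944,.048,.022),e(a-perm*2.0944,.048,.022),e(a,.071,.022),e(0,0,.053)])
for perm in (1,-1):
    r=least_squares(lambda x:(proj(cand(x,perm),c)-obs).ravel(),[.51,-.115,1.95]); print(perm,r.x[:2],np.degrees(r.x[2]),r.cost, r.fun.round(2))
a=onz(f(227,283),c,.053);b=onz(f(366,267),c,.053);d=a-b;print("bar",np.linalg.norm(d),np.degrees(np.arctan2(d[1],d[0])))
for uv in [(227,285),(366,272)]: pass
k=onz(f(162,293),c,.027);print("arm tip dir from ctr",k)
print(s["ee_pos"],s["time"])
E
```

```text
1 [ 0.50841162 -0.1169325 ] 110.65132156004483 4542.902123566557 [ -0.57   0.2   -0.25  70.03   0.71 -64.61  -0.22  -1.3    0.35   2.33]
-1 [ 0.51051674 -0.11607602] 113.45972081662728 0.6274947271704207 [-0.57  0.26  0.09 -0.55  0.31  0.34 -0.18 -0.32  0.33  0.31]
bar 0.04118750866251905 117.78486530578431
arm tip dir from ctr [ 0.49239748 -0.07716304  0.027     ]
[ 0.42161572 -0.15004031  0.24653797] 4.1
```

{"api": "arm_command", "payload": {"steps": [{"rot": [0, 0, -10.5], "slide": [0.011, 0.004, -0.012], "grip": 1}, {"rot": [0, 0, -10.5], "slide": [0.011, 0.004, -0.012], "grip": 1}, {"rot": [0, 0, -10.5], "slide": [0.011, 0.004, -0.012], "grip": 1}, {"rot": [0, 0, -10.5], "slide": [0.011, 0.004, -0.012], "grip": 1}, {"rot": [0, 0, -10.5], "slide": [0.011, 0.004, -0.012], "grip": 1}, {"rot": [0, 0, -10.5], "slide": [0.011, 0.004, -0.012], "grip": 1}, {"rot": [0, 0, -10.5], "slide": [0.011, 0.004, -0.012], "grip": 1}, {"rot": [0, 0, -10.5], "slide": [0.0115, 0.005, -0.012], "grip": 1}]}}

```text
time: 5.1
ee_pos: [0.5106, -0.1172, 0.15]
eef_rot: [0.855, -0.519, -0.0, 0.0]
ft_force: [-2.1, -1.9, 0.8]
width: 0.0872
grip_force: 0.0
```

```bash
python3 - <<'E'
from h import *
from scipy.spatial.transform import Rotation as R
s=sensors.read_state(); print(s["ee_pos"],R.from_quat(s["eef_rot"]).as_matrix()[:,0].round(3),np.degrees(np.arctan2(*R.from_quat(s["eef_rot"]).as_matrix()[[1,0],0])),s["joint_positions"])
E
```

```text
[ 0.51055867 -0.11721825  0.15002274] [ 0.461 -0.888  0.   ] -62.57568403559529 [ 0.57211291  0.20151539 -0.48136522  1.79977834  0.10134336  1.16492281
 -2.60402319]
```

{"api": "arm_command", "payload": {"steps": [{"rot": [0, 0, 1], "slide": [0, 0.001, -0.016], "grip": 1}, {"rot": [0, 0, 0], "slide": [0, 0, -0.02], "grip": 1}, {"rot": [0, 0, 0], "slide": [0, 0, -0.02], "grip": 1}, {"rot": [0, 0, 0], "slide": [0, 0, -0.02], "grip": 1}, {"rot": [0, 0, 0], "slide": [0, 0, -0.015], "grip": 1}, {"rot": [0, 0, 0], "slide": [0, 0, -0.015], "grip": 1}, {"rot": [0, 0, 0], "slide": [0, 0, -0.01], "grip": 1}, {"rot": [0, 0, 0], "slide": [0, 0, 0], "grip": 0.6}]}}

```text
time: 6.1
ee_pos: [0.5101, -0.115, 0.0339]
eef_rot: [0.86, -0.511, -0.001, 0.0]
ft_force: [-1.1, -0.1, 0.5]
width: 0.0828
grip_force: 0.0
```

{"api": "arm_command", "payload": {"steps": [{"rot": [0, 0, 0], "slide": [0, 0, 0], "grip": 0.0}, {"rot": [0, 0, 0], "slide": [0, 0, 0], "grip": 0}, {"rot": [0, 0, 0], "slide": [0, 0, 0], "grip": 0}, {"rot": [0, 0, 0], "slide": [0, 0, 0], "grip": 0}, {"rot": [0, 0, 0], "slide": [0, 0, 0], "grip": 0}, {"rot": [0, 0, 0], "slide": [0, 0, 0], "grip": 0}, {"rot": [0, 0, 0], "slide": [0, 0, 0], "grip": 0}, {"rot": [0, 0, 0], "slide": [0, 0, 0], "grip": 0}], "newtons": 20}}

```text
time: 7.1
ee_pos: [0.5116, -0.1143, 0.0347]
eef_rot: [0.86, -0.51, 0.001, -0.001]
ft_force: [5.3, 2.3, -4.0]
width: 0.0118
grip_force: 20.0
```

{"api": "arm_command", "payload": {"steps": [{"rot": [0, 0, 6.75], "slide": [0, 0, 0], "grip": 0}, {"rot": [0, 0, 6.75], "slide": [0, 0, 0], "grip": 0}, {"rot": [0, 0, 6.75], "slide": [0, 0, 0], "grip": 0}, {"rot": [0, 0, 6.75], "slide": [0, 0, 0], "grip": 0}, {"rot": [0, 0, 6.75], "slide": [0, 0, 0], "grip": 0}, {"rot": [0, 0, 6.75], "slide": [0, 0, 0], "grip": 0}, {"rot": [0, 0, 6.75], "slide": [0, 0, 0], "grip": 0}, {"rot": [0, 0, 6.75], "slide": [0, 0, 0], "grip": 0}]}}

```text
time: 8.1
ee_pos: [0.5119, -0.114, 0.0347]
eef_rot: [0.998, -0.062, 0.001, -0.001]
ft_force: [5.9, 4.0, -6.1]
width: 0.012
grip_force: 20.0
```

{"api": "arm_command", "payload": {"steps": [{"rot": [0, 0, 0], "slide": [0, 0, 0], "grip": 0}, {"rot": [0, 0, 0], "slide": [0, 0, 0], "grip": 0.3}, {"rot": [0, 0, 0], "slide": [0, 0, 0], "grip": 0.6}, {"rot": [0, 0, 0], "slide": [0, 0, 0], "grip": 0.6}, {"rot": [0, 0, 0], "slide": [0, 0, 0.02], "grip": 0.8}, {"rot": [0, 0, 0], "slide": [0, 0, 0.03], "grip": 0.8}, {"rot": [0, 0, 0], "slide": [0, 0, 0.03], "grip": 0.8}, {"rot": [0, 0, 0], "slide": [0, 0, 0.03], "grip": 0.8}]}}

```text
time: 9.1
ee_pos: [0.5103, -0.1153, 0.1456]
eef_rot: [0.998, -0.065, -0.0, 0.0]
ft_force: [-0.6, -0.6, 0.3]
width: 0.0678
grip_force: 0.0
```

```bash
python3 - <<'E'
from h import *
from scipy.spatial.transform import Rotation as R
s=sensors.read_state(); print(s["ee_pos"],np.degrees(np.arctan2(*R.from_quat(s["eef_rot"]).as_matrix()[[1,0],0])),s["joint_positions"],s["width"])
E
```

```text
[ 0.51028939 -0.11528262  0.14557424] -7.421359081255041 [ 0.55033341  0.20174522 -0.46089803  1.80768493  0.09785546  1.15458853
 -1.64245237] 0.06777864586241215
```

{"api": "arm_command", "payload": {"steps": [{"rot": [0, 0, 7.55], "slide": [0.001, -0.003, 0.008], "grip": 1}, {"rot": [0, 0, 7.55], "slide": [0.001, -0.003, 0.008], "grip": 1}, {"rot": [0, 0, 7.55], "slide": [0.001, -0.003, 0.008], "grip": 1}, {"rot": [0, 0, 7.55], "slide": [0.001, -0.003, 0.008], "grip": 1}, {"rot": [0, 0, 7.55], "slide": [0.001, -0.003, 0.008], "grip": 1}, {"rot": [0, 0, 7.55], "slide": [0.001, -0.003, 0.008], "grip": 1}, {"rot": [0, 0, 7.55], "slide": [0.001, -0.003, 0.008], "grip": 1}, {"rot": [0, 0, 7.55], "slide": [0.001, -0.003, 0.008], "grip": 1}]}}

```text
time: 10.1
ee_pos: [0.5184, -0.1394, 0.2088]
eef_rot: [0.894, 0.448, -0.0, 0.0]
ft_force: [0.7, -0.7, 0.2]
width: 0.0869
grip_force: 0.0
```

{"api": "arm_command", "payload": {"steps": [{"rot": [0, 0, 7.55], "slide": [0.001, -0.003, 0.005], "grip": 1}, {"rot": [0, 0, 7.55], "slide": [0.001, -0.003, 0.005], "grip": 1}, {"rot": [0, 0, 7.55], "slide": [0.001, -0.003, 0], "grip": 1}, {"rot": [0, 0, 7.55], "slide": [0.001, -0.003, 0], "grip": 1}, {"rot": [0, 0, 7.55], "slide": [0.001, -0.003, 0], "grip": 1}, {"rot": [0, 0, 7.55], "slide": [0.001, -0.003, 0], "grip": 1}, {"rot": [0, 0, 7.55], "slide": [0.001, -0.003, 0], "grip": 1}, {"rot": [0, 0, 7.55], "slide": [0.001, -0.003, 0], "grip": 1}]}}

```text
time: 11.1
ee_pos: [0.5264, -0.1634, 0.2185]
eef_rot: [0.547, 0.837, -0.0, -0.0]
ft_force: [-0.4, 0.6, 0.5]
width: 0.0871
grip_force: 0.0
```

```bash
python3 - <<'E'
from h import *
from scipy.spatial.transform import Rotation as R
c=eyes.camera("wrist")
s=sensors.read_state(); print(s["time"],s["ee_pos"],np.degrees(np.arctan2(*R.from_quat(s["eef_rot"]).as_matrix()[[1,0],0])),s["joint_positions"],s["width"])
cv2.imwrite("pics/w3.png",c["pixels"][:,:,::-1])
for t in ["pin","knob","mount","lens","camera_stand","petri_dish"]:
    for b in eyes.look_for(t,c)[:4]:
        x=b["bbox"]; print(t,np.round(x),round(b["conf"],2),onz(((x[0]+x[2])/2,(x[1]+x[3])/2),c,{"knob":.053,"lens":.13}.get(t,.022)).round(4))
E
```

```text
11.15 [ 0.52637187 -0.1638942   0.21847823] 113.96542494253015 [ 0.77313159  0.23057303 -0.63842436  1.6371648   0.14135408  1.32068163
  0.53053694] 0.0872792102426092
pin [263.  75. 384. 206.] 0.64 [ 0.5096 -0.1128  0.022 ]
knob [292. 122. 354. 177.] 0.74 [ 0.5122 -0.1212  0.053 ]
knob [314.  91. 338. 114.] 0.29 [ 0.495  -0.0741  0.053 ]
mount [348. 152. 368. 175.] 0.74 [ 0.5602 -0.1209  0.022 ]
mount [315.  89. 340. 116.] 0.68 [ 0.4955 -0.0702  0.022 ]
mount [280. 153. 300. 176.] 0.61 [ 0.4832 -0.1559  0.022 ]
petri_dish [349. 151. 370. 175.] 0.47 [ 0.5614 -0.1201  0.022 ]
```

View pics/w3.png

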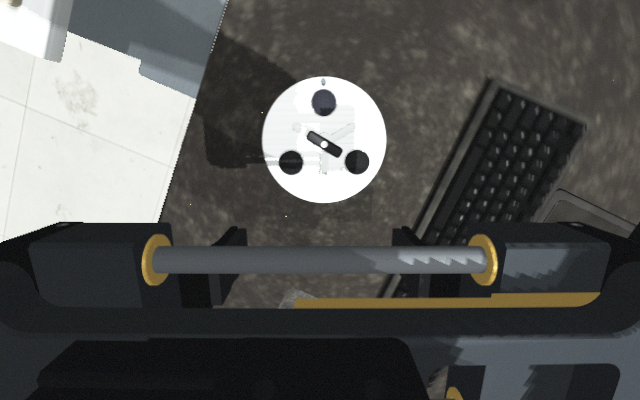

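The keeper is turned and all three mounts are clear. The pin is at (323,82), the marked mount at (324,102) and the knob at (324,144).

```bash
python3 - <<'E'
from h import *
from scipy.optimize import least_squares
c=eyes.camera("wrist"); s=sensors.read_state(); im=c["pixels"]
g=(im.max(2)<75).astype(np.uint8); g[:60]=0; g[212:]=0
n,l,st,ce=cv2.connectedComponentsWithStats(g)
bl=lambda p:ce[l[p[1],p[0]]] 
M=[bl(p) for p in [(324,104),(290,162),(357,161)]]; print(np.round(M,2))
obs=np.array(M+[np.array([323,82]),np.array([324,144])])
def cand(x):
    a=x[2]; e=lambda t,r,z:[x[0]+r*np.cos(t),x[1]+r*np.sin(t),z]
    return np.array([e(a,.048,.022),e(a+2.0944,.048,.022),e(a-2.0944,.048,.022),e(a,.071,.022),e(0,0,.053)])
r=least_squares(lambda x:(proj(cand(x),c)-obs).ravel(),[.51,-.115,1.95]); x=r.x; print(x[:2],np.degrees(x[2]),r.fun.round(2))
print("mount",cand(x)[0], "direct",onz(M[0],c,.022), s["ee_pos"])
E
```

```text
[[308.65 208.77]
 [290.34 161.99]
 [356.52 161.88]]
[ 0.51906653 -0.13932342] 119.18687361156165 [  9.06 -84.49   0.71  24.11  -0.16  17.57  -7.31  22.4   -2.06  23.  ]
mount [ 0.49565886 -0.0974178   0.022     ] direct [ 0.52657172 -0.19925595  0.022     ] [ 0.52647991 -0.16301009  0.21860565]
```

Blob for the first mount missed (background label); use the viewed pixel (323.8,102.3) there.

```bash
python3 - <<'E'
from h import *
from scipy.optimize import least_squares
c=eyes.camera("wrist"); s=sensors.read_state(); im=c["pixels"]
print(im[102,318:330].max(1))
g=((im.max(2)<110)&(np.hypot(*(np.indices(im.shape[:2])-np.array([102,324])[:,None,None]))<16)); yy,xx=np.nonzero(g); print(len(xx))
obs=np.array([[xx.mean(),yy.mean()],[290.34,161.99],[356.52,161.88],[323,82],[324,144]]); print(obs[0])
def cand(x):
    a=x[2]; e=lambda t,r,z:[x[0]+r*np.cos(t),x[1]+r*np.sin(t),z]
    return np.array([e(a,.048,.022),e(a+2.0944,.048,.022),e(a-2.0944,.048,.022),e(a,.071,.022),e(0,0,.053)])
r=least_squares(lambda x:(proj(cand(x),c)-obs).ravel(),[.51,-.115,1.95]); x=r.x; print(x[:2],np.degrees(x[2]),r.fun.round(2))
print("mount",cand(x)[0], "direct",onz(obs[0],c,.022), s["ee_pos"])
E
```

```text
[86 86 86 94 89 90 88 93 87 88 90 89]
498
[323.60843373 102.39759036]
[ 0.51085706 -0.11504113] 113.62227107763005 [-0.25 -0.59 -0.23  0.83  0.33  0.58  0.32 -0.88 -0.17  0.22]
mount [ 0.49162321 -0.07106319  0.022     ] direct [ 0.49215801 -0.07156094  0.022     ] [ 0.52645279 -0.16301074  0.21857698]
```

{"api": "arm_command", "payload": {"steps": [{"rot": [0, 0, 0], "slide": [-0.0043, 0.0115, -0.0195], "grip": 1}, {"rot": [0, 0, 0], "slide": [-0.0043, 0.0115, -0.0195], "grip": 1}, {"rot": [0, 0, 0], "slide": [-0.0043, 0.0115, -0.0195], "grip": 1}, {"rot": [0, 0, 0], "slide": [-0.0043, 0.0115, -0.0195], "grip": 0.9}, {"rot": [0, 0, 0], "slide": [-0.0043, 0.0115, -0.0195], "grip": 0.8}, {"rot": [0, 0, 0], "slide": [-0.0043, 0.0115, -0.0195], "grip": 0.7}, {"rot": [0, 0, 0], "slide": [-0.0043, 0.0115, -0.0195], "grip": 0.65}, {"rot": [0, 0, 0], "slide": [-0.0043, 0.0115, -0.0195], "grip": 0.65}]}}

```text
time: 12.55
ee_pos: [0.492, -0.0708, 0.0621]
eef_rot: [0.549, 0.836, 0.0, 0.0]
ft_force: [1.0, -0.1, -0.2]
width: 0.0576
grip_force: 0.0
```

{"api": "arm_command", "payload": {"steps": [{"rot": [0, 0, 0], "slide": [0, 0, -0.01], "grip": 0.65}, {"rot": [0, 0, 0], "slide": [0, 0, -0.01], "grip": 0.65}, {"rot": [0, 0, 0], "slide": [0, 0, -0.01], "grip": 0.65}, {"rot": [0, 0, 0], "slide": [0, 0, -0.01], "grip": 0.65}, {"rot": [0, 0, 0], "slide": [0, 0, -0.005], "grip": 0.65}, {"rot": [0, 0, 0], "slide": [0, 0, -0.003], "grip": 0.65}, {"rot": [0, 0, 0], "slide": [0, 0, 0], "grip": 0.65}, {"rot": [0, 0, 0], "slide": [0, 0, 0], "grip": 0.65}]}}

```text
time: 13.55
ee_pos: [0.4923, -0.0712, 0.0149]
eef_rot: [0.549, 0.836, 0.0, 0.0]
ft_force: [-0.5, 0.3, 0.9]
width: 0.0564
grip_force: 0.0
```

```bash
python3 - <<'E'
from h import *
from scipy.spatial.transform import Rotation as R
s=sensors.read_state(); print(s["time"],s["ee_pos"],np.degrees(np.arctan2(*R.from_quat(s["eef_rot"]).as_matrix()[[1,0],0])),s["ft_force"],s["width"])
E
```

```text
13.55 [ 0.49231312 -0.07118473  0.01486046] 113.38986698468054 [-0.54160591  0.2766115   0.85452644] 0.05639466834324942
```

{"api": "arm_command", "payload": {"steps": [{"rot": [0, 0, 0], "slide": [0, 0, -0.001], "grip": 0.4}, {"rot": [0, 0, 0], "slide": [0, 0, 0], "grip": 0.35}, {"rot": [0, 0, 0], "slide": [0, 0, 0], "grip": 0.3}, {"rot": [0, 0, 0], "slide": [0, 0, 0], "grip": 0.2}, {"rot": [0, 0, 0], "slide": [0, 0, 0], "grip": 0.2}, {"rot": [0, 0, 0], "slide": [0, 0, 0], "grip": 0.2}, {"rot": [0, 0, 0], "slide": [0, 0, 0], "grip": 0.2}, {"rot": [0, 0, 0], "slide": [0, 0, 0], "grip": 0.2}], "newtons": 20}}

```text
time: 14.55
ee_pos: [0.4921, -0.0712, 0.0136]
eef_rot: [0.549, 0.836, 0.0, 0.0]
ft_force: [-0.1, 0.1, 0.7]
width: 0.0289
grip_force: 20.0
```

{"api": "arm_command", "payload": {"steps": [{"rot": [0, 0, 0], "slide": [0, 0, 0.005], "grip": 0.2}, {"rot": [0, 0, 0], "slide": [0, 0, 0.01], "grip": 0.2}, {"rot": [0, 0, 0], "slide": [0, 0, 0.02], "grip": 0.2}, {"rot": [0, 0, 0], "slide": [0, 0, 0.035], "grip": 0.2}, {"rot": [0, 0, 0], "slide": [0, 0, 0.045], "grip": 0.2}, {"rot": [0, 0, 0], "slide": [0, 0, 0.045], "grip": 0.2}, {"rot": [0, 0, 0], "slide": [0, 0, 0.045], "grip": 0.2}, {"rot": [0, 0, 0], "slide": [0, 0, 0.03], "grip": 0.2}]}}

```text
time: 15.55
ee_pos: [0.4924, -0.0709, 0.2515]
eef_rot: [0.549, 0.836, 0.0, 0.001]
ft_force: [0.5, -0.1, -1.1]
width: 0.0294
grip_force: 20.0
```

```bash
python3 - <<'E'
from h import *
s=sensors.read_state(); print(s["time"],s["ee_pos"],s["width"],s["grip_force"],s["joint_positions"])
for n in ["scene","side","wrist"]:
    c=eyes.camera(n); cv2.imwrite(f"pics/{n}4.png",c["pixels"][:,:,::-1])
    for t in ["lens","camera_stand"]: print(n,t,[(np.round(b["bbox"]).tolist(),round(b["conf"],2)) for b in eyes.look_for(t,c)[:3]])
a=cv2.imread("pics/scene4.png")[125:200,290:360]; a=cv2.resize(a,None,fx=5.6,fy=5.6,interpolation=cv2.INTER_CUBIC)
w=cv2.resize(cv2.imread("pics/wrist4.png")[:230],(0,0),fx=0.6,fy=0.6)
o=np.zeros((560,800,3),np.uint8); o[:a.shape[0],:a.shape[1]]=a; o[420:420+w.shape[0],:w.shape[1]]=w[:140]; b=cv2.imread("pics/side4.png")[180:310,230:360]; b=cv2.resize(b,None,fx=3,fy=3); o[:390,400:790]=b
cv2.imwrite("pics/c4.png",o)
E
```

```text
15.55 [ 0.49238347 -0.07092367  0.25152384] 0.029354702354299708 19.999965727329254 [ 0.72954705  0.08104145 -0.70690743  1.71636218  0.05465662  1.361281
  0.42166675]
scene lens []
scene camera_stand [([328.0, 164.0, 342.0, 180.0], 0.62), ([322.0, 246.0, 333.0, 250.0], 0.39)]
side lens []
side camera_stand [([246.0, 261.0, 254.0, 280.0], 0.7), ([319.0, 152.0, 331.0, 162.0], 0.38)]
wrist lens [([541.0, 0.0, 594.0, 60.0], 0.85)]
wrist camera_stand [([477.0, 1.0, 597.0, 94.0], 0.97), ([296.0, 215.0, 346.0, 247.0], 0.52)]
```

View pics/c4.png

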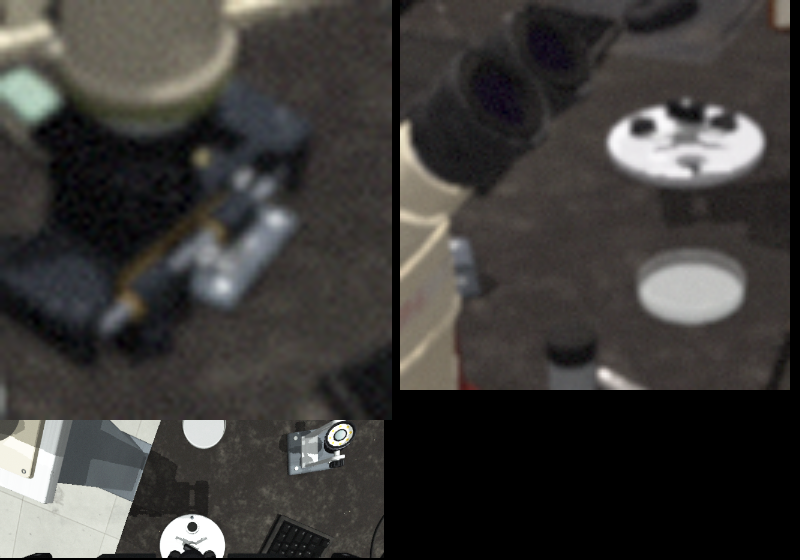

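The scene crop shows the gripper holding above the carrier. In the wrist view the inspection camera is at full-frame px (480–595, 0–94), with its lens ring at about (567,24). In the side view the marked bore is empty and the other two mounts sit in place.

{"api": "arm_command", "payload": {"steps": [{"rot": [0, 0, 0], "slide": [0.016, 0.011, 0.004], "grip": 0.2}, {"rot": [0, 0, 0], "slide": [0.016, 0.011, 0.004], "grip": 0.2}, {"rot": [0, 0, 0], "slide": [0.016, 0.011, 0.004], "grip": 0.2}, {"rot": [0, 0, 0], "slide": [0.016, 0.011, 0.004], "grip": 0.2}, {"rot": [0, 0, 0], "slide": [0.016, 0.011, 0.004], "grip": 0.2}, {"rot": [0, 0, 0], "slide": [0.016, 0.011, 0.004], "grip": 0.2}, {"rot": [0, 0, 0], "slide": [0.016, 0.011, 0.004], "grip": 0.2}, {"rot": [0, 0, 0], "slide": [0, 0, 0], "grip": 0.2}]}}

```text
time: 17.0
ee_pos: [0.6043, 0.007, 0.2757]
eef_rot: [0.548, 0.836, 0.0, -0.001]
ft_force: [0.0, 0.0, -0.5]
width: 0.0293
grip_force: 20.0
```

```bash
python3 - <<'E'
from h import *
import pickle
c=eyes.camera("wrist"); s=sensors.read_state(); print(s["time"],s["ee_pos"],s["joint_positions"])
pickle.dump(c,open("v5.pkl","wb"))
for t in ["lens","camera_stand"]: print(t,[(np.round(b["bbox"]).tolist(),round(b["conf"],2)) for b in eyes.look_for(t,c)[:3]])
b=eyes.look_for("camera_stand",c)[0]["bbox"]; x0=max(0,int((b[0]+b[2])/2)-75); y0=max(0,int((b[1]+b[3])/2)-65)
k=c["pixels"][y0:y0+130,x0:x0+160]; print(x0,y0)
cv2.imwrite("pics/c5.png",cv2.resize(k,None,fx=4.5,fy=4.5,interpolation=cv2.INTER_CUBIC)[:,:,::-1])
a=eyes.camera("scene"); bb=eyes.camera("side")
def tri(p,q):
    o1,d1=ray(p,a);o2,d2=ray(q,bb);t=np.linalg.lstsq(np.c_[d1,-d2],o2-o1,rcond=None)[0];return o1+d1*t[0],o2+d2*t[1]
print(tri((305,129),(273,193)),tri((305,129),(262,212)),onz((386,147),a,.1))
E
```

```text
17.05 [0.60386185 0.00617946 0.27575365] [ 0.48877226  0.35208308 -0.74685293  1.4044681   0.23655085  1.47754735
  0.15993141]
lens [([390.0, 37.0, 445.0, 91.0], 0.79)]
camera_stand [([367.0, 22.0, 449.0, 116.0], 0.62)]
333 3
(array([0.57044637, 0.17706599, 0.24694799]), array([0.54715625, 0.17310408, 0.23217982])) (array([0.58584587, 0.21243553, 0.21317349]), array([0.56129221, 0.20829317, 0.19764024])) [0.87117628 0.099758   0.1       ]
```

View pics/c5.png

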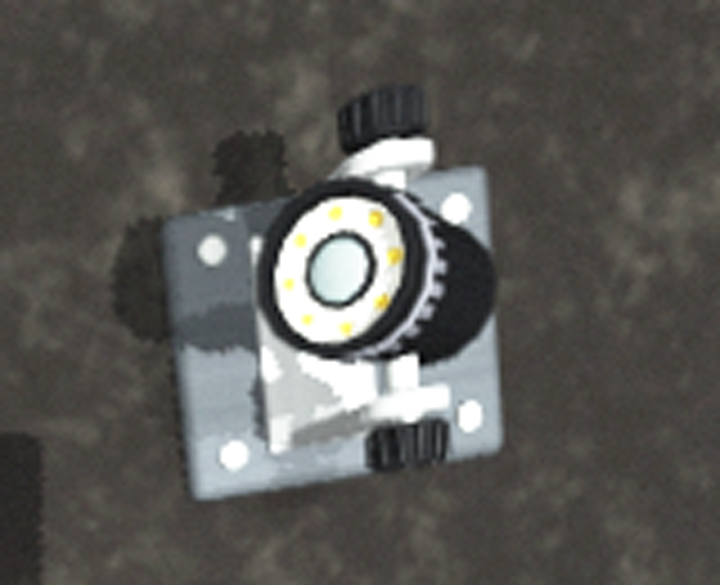

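The stand is clear in this wrist crop: front rim centred at crop (337,268), foot corners at (162,220), (486,166), (503,450) and (194,500), clamp knobs at (381,118) and (408,446). The lens leans to the left in the image, towards the robot.

```bash
cat > fit.py <<'E'
from h import *
from scipy.optimize import least_squares
def model(p):
    x0,y0,yw,th,dx,w=p; ex=np.array([np.cos(yw),np.sin(yw),0]); ey=np.array([-np.sin(yw),np.cos(yw),0]); O=np.array([x0,y0,0]); H=O+[0,0,.085]
    l=-np.sin(th)*ex+np.cos(th)*np.array([0,0,1.]); L=H+.05*l; F=O+dx*ex+np.array([0,0,.01])
    u=np.cross(ey,l)
    rim=[L+.0185*(np.cos(t)*ey+np.sin(t)*u) for t in np.arange(0,2*np.pi,np.pi/12)]
    return L,l,np.array([F+a*.05*ex+b*.0425*ey for a,b in((-1,1),(1,1),(1,-1),(-1,-1))]),np.array([H+w*ey,H-w*ey]),np.array(rim)
def ends(p,c):
    L,l,F,K,rim=model(p); r=proj(rim,c)
    return np.vstack([proj(L,c),proj(F,c),proj(K,c)]),r
E
python3 - <<'E'
from fit import *
import pickle
c=pickle.load(open("v5.pkl","rb")); f=lambda u,v:(333+(u+.5)/4.5-.5,3+(v+.5)/4.5-.5)
obs=np.array([f(*p) for p in [(337,268),(162,220),(486,166),(503,450),(194,500),(381,118),(408,446)]])
box=[np.array(f(258,178)),np.array(f(258,358))]
def res(p):
    e,r=ends(p,c); return np.r_[(e-obs).ravel(),r[:,0].min()-box[0][0],r[:,1].min()-box[0][1],r[:,1].max()-box[1][1]]
for wts in (1,):
    r=least_squares(res,[.66,.15,.55,.45,0,.039],loss="soft_l1"); p=r.x; print(p.round(4),np.degrees(p[2:4]),r.fun.round(2))
L,l,*_=model(p); print("lens",L,"axis",l,"focus",L+.06*l)
pickle.dump(p,open("p.pkl","wb"))
E
```

```text
[0.6552 0.1779 0.5736 0.5782 0.0072 0.0391] [32.86329105 33.12567921] [ 0.05  0.19 -0.78 -0.79  0.41 -1.48  0.7   0.36 -0.48  0.95  0.22  0.41
 -0.    0.49 -0.17 -0.58  0.05]
lens [0.63227353 0.16303715 0.12687369] axis [-0.45902333 -0.29653851  0.83747388] focus [0.60473213 0.14524484 0.17712213]
```

```bash
python3 - <<'E'
import cv2,numpy as np
o=np.zeros((600,800,3),np.uint8)
a=cv2.resize(cv2.imread("pics/scene0.png")[20:180,230:360],None,fx=3,fy=3,interpolation=cv2.INTER_CUBIC)
b=cv2.resize(cv2.imread("pics/side0.png")[80:280,170:300],None,fx=3,fy=3,interpolation=cv2.INTER_CUBIC)
o[:480,:390]=a; o[:600,400:790]=b
cv2.imwrite("pics/c6.png",o)
E
```

```text
(no output)
```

View pics/c6.png

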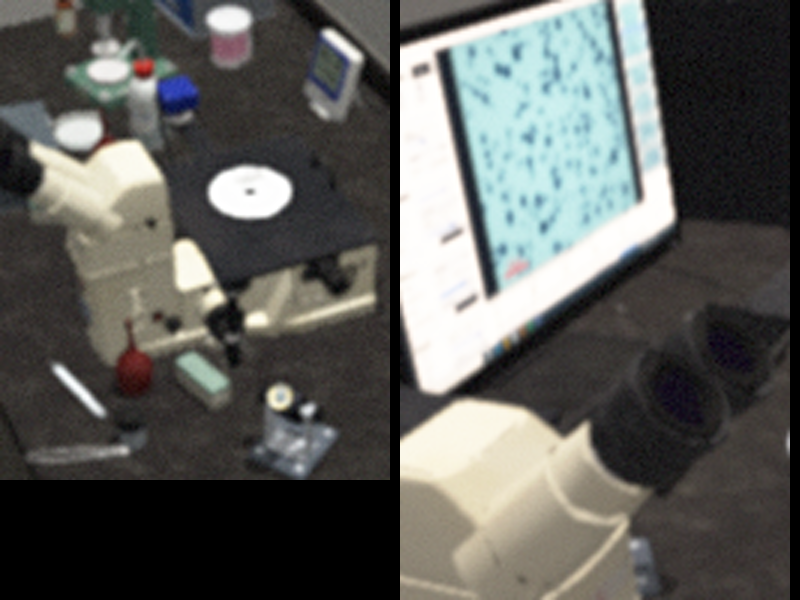

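The left panel shows the microscope body well behind and left of the inspection camera, with its eyepieces at scene px (235,72). Its nearest parts are the slide box and the focus knob at px (307,130).

```bash
python3 - <<'E'
from h import *
a=eyes.camera("scene"); b=eyes.camera("side")
def tri(p,q):
    o1,d1=ray(p,a);o2,d2=ray(q,b);t=np.linalg.lstsq(np.c_[d1,-d2],o2-o1,rcond=None)[0];return (o1+d1*t[0]).round(3),(o2+d2*t[1]).round(3)
for q in [(285,195),(267,208)]: print(tri((237,75),q))
print("knob",[onz((307,133),a,z).round(3) for z in (.05,.1,.15)],"stage edge",onz((305,111),a,.2),onz((354,101),a,.2))
E
```

```text
(array([0.426, 0.429, 0.356]), array([0.41 , 0.426, 0.347]))
(array([0.433, 0.457, 0.337]), array([0.429, 0.456, 0.334]))
knob [array([0.657, 0.357, 0.05 ]), array([0.635, 0.306, 0.1  ]), array([0.612, 0.255, 0.15 ])] stage edge [0.63496432 0.31907629 0.2       ] [0.83040488 0.28941184 0.2       ]
```

{"api": "arm_command", "payload": {"steps": [{"rot": [4.5, -6.95, 0], "slide": [-0.004, 0.014, 0], "grip": 0.2}, {"rot": [4.5, -6.95, 0], "slide": [-0.004, 0.015, -0.006], "grip": 0.2}, {"rot": [4.5, -6.95, 0], "slide": [-0.004, 0.015, -0.006], "grip": 0.2}, {"rot": [4.5, -6.95, 0], "slide": [-0.004, 0.015, -0.006], "grip": 0.2}, {"rot": [0, 0, 0], "slide": [-0.005, 0.02, -0.008], "grip": 0.2}, {"rot": [0, 0, 0], "slide": [-0.005, 0.02, -0.008], "grip": 0.2}, {"rot": [0, 0, 0], "slide": [-0.004, 0.02, -0.008], "grip": 0.2}, {"rot": [0, 0, 0], "slide": [0, 0, 0], "grip": 0.2}]}}

```text
time: 18.4
ee_pos: [0.5737, 0.1283, 0.2347]
eef_rot: [0.524, 0.803, 0.261, 0.114]
ft_force: [0.1, 0.5, 0.5]
width: 0.0287
grip_force: 20.0
```

```bash
python3 - <<'E'
from fit import *
import pickle
from scipy.spatial.transform import Rotation as R
c=eyes.camera("wrist"); s=sensors.read_state(); p=pickle.load(open("p.pkl","rb")); pickle.dump(c,open("v7.pkl","wb"))
L,l,*_=model(p); print(s["time"],s["ee_pos"],R.from_quat(s["eef_rot"]).as_matrix()[:,2],-l,s["joint_positions"],s["width"])
print("pred",proj(L,c),[(np.round(b["bbox"],1).tolist(),round(b["conf"],2)) for b in eyes.look_for("lens",c)[:2]])
e,r=ends(p,c); print(e.round(1).tolist())
u,v=proj(L,c)[0].astype(int); x0,y0=u-65,max(0,v-80); print(x0,y0)
k=cv2.resize(c["pixels"][y0:y0+115,x0:x0+150],None,fx=5,fy=5,interpolation=cv2.INTER_CUBIC)[:,:,::-1].copy()
for q in r: cv2.circle(k,tuple(int(z) for z in ((q-[x0,y0]+.5)*5-.5)),2,(0,0,255),-1)
for q in e: cv2.circle(k,tuple(int(z) for z in ((q-[x0,y0]+.5)*5-.5)),4,(0,255,0),1)
cv2.imwrite("pics/c7.png",k)
E
```

```text
18.45 [0.57423885 0.1267831  0.2350454 ] [ 0.45753918  0.29840016 -0.83762476] [ 0.45902333  0.29653851 -0.83747388] [ 0.79333322 -0.09377617 -0.89114316  1.99959485 -0.49086508  0.72804816
  0.58826737] 0.029155469359852713
pred [[317.91711054 198.67799361]] [([302.9, 167.5, 336.3, 214.3], 0.77), ([256.2, 148.3, 338.4, 226.3], 0.47)]
[[317.9, 198.7], [255.5, 161.2], [318.5, 148.4], [327.2, 203.1], [268.5, 222.0], [312.8, 157.0], [323.2, 219.8]]
252 118
```

View pics/c7.png

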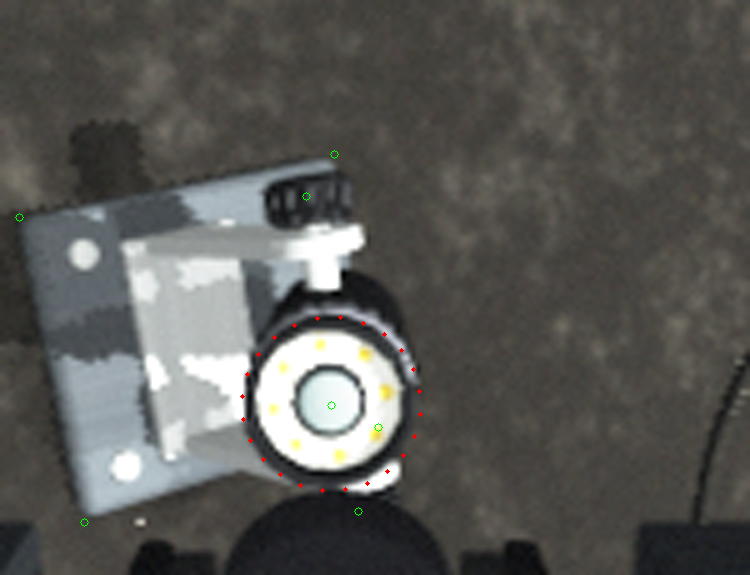

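The lens rim is almost face-on in this crop, centred at (329,400), and the predicted rim (red) lies within about 0.7 px of it. I'll refine with both views together.

```bash
python3 - <<'E'
from fit import *
import pickle
c5=pickle.load(open("v5.pkl","rb"));c7=pickle.load(open("v7.pkl","rb"));s=sensors.read_state()
f=lambda u,v:(333+(u+.5)/4.5-.5,3+(v+.5)/4.5-.5); g=lambda u,v:(252+(u+.5)/5-.5,118+(v+.5)/5-.5)
o5=np.array([f(*p) for p in [(337,268),(162,220),(486,166),(503,450),(194,500),(381,118),(408,446)]]); b5=np.r_[f(258,178),f(258,358)]
o7=np.array([g(*p) for p in [(329,400),(22,213),(338,157),(90,517),(308,200)]]); b7=np.r_[g(243,314),g(415,487)]
def res(p):
    e,r=ends(p,c5); q=np.r_[(e-o5).ravel(),r[:,0].min()-b5[0],r[:,1].min()-b5[1],r[:,1].max()-b5[3]]
    e,r=ends(p,c7); return np.r_[q,(e[[0,1,2,4,5]]-o7).ravel(),r.min(0)-b7[:2],r.max(0)-b7[2:]]
r=least_squares(res,pickle.load(open("p.pkl","rb")),loss="soft_l1"); p=r.x; print(p.round(4),np.degrees(p[2:4]),r.fun.round(1))
L,l,*_=model(p); print("lens",L,"axis",l,"focus",L+.06*l,"TCP target",L+.0676*l)
for n,c,o in(("5",c5,o5[0]),("7",c7,o7[0])): print(n,ray(o,c)[0])
o1,d1=ray(o5[0],c5);o2,d2=ray(o7[0],c7);t=np.linalg.lstsq(np.c_[d1,-d2],o2-o1,rcond=None)[0];print("tri",o1+d1*t[0],o2+d2*t[1])
from scipy.spatial.transform import Rotation as R
print(s["ee_pos"],"axis correction rotvec deg",np.degrees(np.cross(R.from_quat(s["eef_rot"]).as_matrix()[:,2],-l)))
E
```

```text
[0.6553 0.1781 0.5671 0.5872 0.0075 0.0388] [32.49073012 33.64341185] [-0.2 -0.1 -0.2 -1.2  1.  -1.4  0.9  0.5 -0.3  0.6  0.6  0.5 -0.1  0.1
 -0.4 -0.9 -0.3  0.2  0.8  0.   0.5 -0.2 -0.6 -1.   0.7 -0.  -0.6 -0.3
  0.4  0.7  0.4]
lens [0.63193867 0.16323976 0.12662509] axis [-0.46730597 -0.29760046  0.83250171] focus [0.60390031 0.14538374 0.17657519] TCP target [0.60034879 0.14312197 0.1829022 ]
5 [0.57780457 0.06691175 0.43884755]
7 [0.4712765  0.13890068 0.37739987]
tri [0.63254946 0.1638777  0.12459092] [0.63265132 0.16410418 0.12467855]
[0.57452865 0.12572023 0.23516733] axis correction rotvec deg [ 0.07408941 -0.56101873 -0.15896304]
```

{"api": "arm_command", "payload": {"steps": [{"rot": [0.1, -0.5, 0], "slide": [0.0045, 0.003, -0.0085], "grip": 0.2}, {"rot": [0, 0, 0], "slide": [0.0045, 0.003, -0.0085], "grip": 0.2}, {"rot": [0, 0, 0], "slide": [0.0045, 0.003, -0.0085], "grip": 0.2}, {"rot": [0, 0, 0], "slide": [0.0045, 0.003, -0.0085], "grip": 0.2}, {"rot": [0, 0, 0], "slide": [0.0045, 0.003, -0.009], "grip": 0.2}, {"rot": [0, 0, 0], "slide": [0.0038, 0.003, -0.009], "grip": 0.2}, {"rot": [0, 0, 0], "slide": [0, 0, 0], "grip": 0.2}, {"rot": [0, 0, 0], "slide": [0, 0, 0], "grip": 0.2}]}}

```text
time: 19.5
ee_pos: [0.6005, 0.1429, 0.1826]
eef_rot: [0.525, 0.8, 0.264, 0.118]
ft_force: [-0.8, 0.9, -0.3]
width: 0.0294
grip_force: 20.0
```

```bash
python3 - <<'E'
from h import *
from scipy.spatial.transform import Rotation as R
P=[];Z=[];l=np.array([-.4673,-.2976,.8325])
for _ in range(6):
    eyes.camera("side"); s=sensors.read_state(); P.append(s["ee_pos"]); Z.append(R.from_quat(s["eef_rot"]).as_matrix()[:,2])
P=np.mean(P,0);z=np.mean(Z,0); print(s["time"],P,"err",P-[.6003,.1431,.1829],"angle",np.degrees(np.linalg.norm(np.cross(z,-l))),s["width"],s["grip_force"],s["joint_vel"])
E
```

```text
19.8 [0.60053367 0.14268557 0.18287992] err [ 2.33666847e-04 -4.14431515e-04 -2.00807849e-05] angle 0.06166866018490037 0.029016502482262653 19.999912083148956 [ 7.35635541e-04  2.92574840e-03  1.26067820e-03  3.65870446e-05
  1.40518333e-03 -1.73151025e-03 -1.69642391e-03]
```

```bash
python3 -c "
from bench import order; print(order.close_job())"
```

```text
the job is handed in; nothing more can be done
None
```

I turned the keeper clear, lifted the mount at the pin straight out, and handed in with it held at the camera's focus point: within about 0.5 mm and 0.1° of my image-based estimate, gripped at 20 N. The wrist view doesn't show the mount in the fingers, so I judged its seating from the grip force and opening.

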